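# Hang the profile template on its hooks and tug-test it

## Robot

A 6-joint arm with a two-finger parallel gripper is mounted at the origin on the work surface. World frame = base frame: x ahead of the robot, y to its left, z up, the work surface at z = 0. Lengths are in m, angles in rad, forces in N, time in s.
With the tool pointing down it reaches from about 0.35 to 0.8 m from the base axis. Payload 7.3 kg.
Tool frame: the origin (TCP) lies between the finger pads; the fingertips stand 25 mm ahead of it and the grasp point (between the pads) lies 6 mm ahead of it (r.tip_extent is the distance from the TCP to the fingertips, in m); z points along the fingers, y is the direction in which the jaws open and shut (so a half turn about z gives the same grasp; the last joint's range is limited). The gripper opens to 85 mm and grips with 20 to 120 N. Pads are 22 mm wide; open, the fingers measure 114 mm over their backs; the gripper's body (76 mm by 85 mm) begins 54 mm behind the grasp point. The pads swing forward as they close: fully open they stand 13 mm farther back than shut.
Start: joints at [-1.266, 0.342, 1.524, -0, 1.275, -0.146], TCP at [0.229, -0.473, 0.256] pointing down, gripper open.
Joint ranges: [-2.53, 2.53], [-0.77, 2.02], [0.04, 2.7], [-1, 4.14], [0.28, 2.66], [-3.11, 3.11]. Speed limits (rad/s): [2.57, 2.57, 3.14, 3.14, 3.14, 3.14].

## Interface

Orientations are given as a unit quaternion [x, y, z, w].
In Python, from workcell import r, command_gripper, optics gives the robot as it stands. The module is installed in compiled form; this text tells all that it offers. Calls block until the motion is done:
- r.reach(position, orientation): joint-space move of the TCP to a pose.
- r.move_straight(position, orientation=None, speed=0.15, max_force=None): straight line of the TCP; orientation=None keeps the orientation; speed is the mean speed in m/s. With max_force (N) it stops when the force on the tool has changed by that much, and returns True; else False.
- r.movej(angles): joint-space move.
- command_gripper(opening, force=None): finger opening in m; force is the grip in N (None keeps the last); returns when the fingers have stopped.
- r.hold(seconds).
- r.solve_ik(position, orientation): joint angles nearest the present ones, or None.
- r.read_state(): the state.
- optics.get_image(name): name is "scene" or "side" or "wrist"; returns (picture, depth): 400x640x3 uint8, red, green, blue; 400x640 float32, m along the optical axis (not along the pixel's ray), 0 where there is no reading.
- optics.camera_model(name): a dict with "K" (3x3 intrinsics, pixels), "R" (3x3) and "t" (3): a world point X has camera coordinates R X + t; the wrist camera has in their place "tool_from_camera" (4x4, takes a point from camera to tool coordinates, whose origin is the TCP and whose axes are the flange's). Camera axes: x right, y down, z forward; pixel columns grow to the right and rows downward; lengths in m; the calibration is good to about 2 mm. A picture is of the moment at which its call begins: read the wrist's pose just before it. camera_model takes no time and is no camera call.
A pose or a line that the arm cannot do raises r.PlanningError and nothing moves.
- r.finish_job(): hands the job in, once; it reports no verdict.
The state is a dict: "time_s": time; "joint_positions": joint angles; "dq": joint speeds; "tau": joint torques, N m; "eef_pos": TCP position; "eef_rot": TCP orientation; "contact_force": force on the tool from outside, world axes, zero at the start; "torque": the same for the moment, N m; "grip_width": finger opening in m.
Only numpy, scipy, OpenCV 4.12 (cv2) and the standard library are available. Lean on these libraries where they do the work, as an engineer would, in place of code of your own. Each camera call takes 0.05 s, during which the arm holds its last target. There are 200 camera calls.

## Task

Swing the clamp bar of the rack up and leave it open, draw the aluminium profile template with the wooden grip strip up out of the rack's slot, and hang it by the strip on both hooks of the hanger. While still holding it, tug it down gently to make sure the hooks hold it, then let go and leave it hanging still. Do not disturb the other things on the bench.

Things in the scene. Friction and masses are not known exactly. Their poses are not given: they have to be found in the camera images.
- rack: fixed rack: grey base 200 x 190 x 6 mm, slot along its y between two wooden rails (tops 36 mm above the table); steel clamp post 85 mm behind the slot, cheeks 124 mm tall. Origin on the table under the slot's middle; x points from slot to clamp post, roughly away from the robot; z up. May stand left or right.
- clamp (a joint): angle of the clamp bar (rad): 0 = level over the middle of the template's top; grows as it swings up and back about the rack's +y, to a stop at 1.7. Bar 24 mm wide, 10 thick, reaches 108 mm from the hinge to the rack's -x. Starts at 0 to 0.12. Stiff hinge (0.12 N m): stays where left. Open: above 1.2; about 1.45 gives a gripper room over the template.
- clamp_handle (a point): middle of the black round cross-handle, 12 mm thick and 72 mm long along the rack's y, on a 10 mm thick lever that stands square to the clamp bar, 70 mm from the hinge: straight above the hinge when the bar is down. Pushing it back (rack +x) with about 2 to 4 N, and then down as it follows its 70 mm arc, raises the bar.
- clamp_hinge (a point): hinge axis of the clamp bar, in the rack's frame at x 85, y 0, height 114 mm; does not move
- template: upright aluminium template, 150 mm wide (y), 100 tall (z), sheet 6 thick (x), about 0.2 kg; wooden grip strip 12 mm thick, 14 tall along its top; below it a window 116 mm wide at heights 44 to 86 mm; arched edge between two legs at the bottom. Origin: centre of its underside. Starts upright in the slot, 30 mm deep, underside 6 mm above the table. Same either way round.
- template_grip (a point): centre of the wooden grip strip, 93 mm above the template's underside: the place to grip, across the 12 mm (template's x). The strip's underside, which rests on the hooks, is 7 mm lower.
- hanger: fixed stand with two hooks: steel rods 8 mm thick at y = +38 and -38 mm, level from posts at x = 60 mm towards -x (roughly to the robot) to x = -22 mm, tops 129 mm above the table, then upturned tips to x = -35 mm, 141 mm high. Posts end at 132 mm; base 140 x 130 x 8 mm. Origin on the table midway between the hooks at x = 0; z up.
- hanger_seat (a point): midway between the hooks, level with their tops (hanger's x 0, y 0, height 129 mm). The hooks pass through the template's window from one face; its strip rests on both, square to them, between tips and posts, strip centre 7 mm above this point. A tug of about 10 N for half a second or more is right; over 35 N is too rough.
- bottle: small white squeeze bottle with a blue nozzle, 38 mm diameter, 90 mm tall, standing; origin under its centre
- jacks: dark steel V-shaped jacks lying flat, 200 mm long, 10 mm high; origin on the table under their middle
- shears: steel shears with two finger rings lying flat, 180 mm long, 9 mm high; origin under their middle
- paddle: dark wooden paddle lying flat, blade 100 x 75 x 14 mm, round handle; origin under the joint of blade and handle
- jar: glass jar with a steel lid, 64 mm diameter, 85 mm tall; origin under its centre
- plate: a second, flat aluminium pattern plate lying on the table, 100 x 90 x 6 mm, two openings, no wooden strip; leave it; origin under its centre
- cup: round wooden block, wider at the top, 72 mm across, 60 mm tall; origin under its centre
Not all that is in view belongs to the job. Of the things that look like the template, the smaller one is meant. What is shaped like the hanger but turquoise is not meant.

How it is judged:
On the way, in this order (a step that is already met when the one before it is completed fails the run):
1. the clamp bar is swung up (joint above 1.2) (value of joint clamp above 1.2 rad), for 0.2 s.
2. the template is drawn clear out of the slot (its underside more than 45 mm above the table) (height (world z) of template above 0.045 m), for 0.1 s.
3. hung on the hooks and still held, it is tugged down: the hooks carry 5 to 35 N for 0.3 s (x of template_grip in the frame of hanger between -0.025 and 0.06 m and y of template_grip in the frame of hanger between -0.018 and 0.018 m and z of template_grip in the frame of hanger between 0.128 and 0.143 m and angle between template's own z axis and vertical below 0.17 rad and angle between the x axis of template and the x axis of hanger, either way round below 0.3 rad and contact force between template and hanger between 5 and 35 N and contact force between the fingers and template above 1 N), for 0.3 s.
At the end, for the whole second after the job is handed in: The template hangs by its strip on both hooks, strip centre 128 to 143 mm above the table, within 18 mm of midway between the hooks and between tips and posts, upright within 10 degrees and square to the hooks within 17 degrees, at rest and released; the clamp bar is still open (above 1.2 rad) (x of template_grip in the frame of hanger between -0.025 and 0.06 m and y of template_grip in the frame of hanger between -0.018 and 0.018 m and z of template_grip in the frame of hanger between 0.128 and 0.143 m and angle between template's own z axis and vertical below 0.17 rad and angle between the x axis of template and the x axis of hanger, either way round below 0.3 rad and contact force between template and hanger above 1 N and contact force between template and the fingers below 0.1 N and linear speed of template below 0.02 m/s and angular speed of template below 0.15 rad/s and value of joint clamp above 1.2 rad); the robot touches nothing.
It fails at once if the tug or the hanging is rough: more than 35 N on the hooks (contact force between template and hanger above 35 N).
It fails at once if a bystander is moved more than 30 mm (distance of any of bottle, jacks, shears, paddle, jar, plate, cup from where it was at the start of the episode above 0.03 m).
It also fails if it takes over 67 s, if anything falls off the work surface, if the arm or the gripper's body presses on something with over 40 N, if the wrist force passes 120 N, or if a joint passes its speed limit or range.

## Working session

There is one attempt and no reset: what is moved stays moved. The work goes in short steps, each a Python script; the robot and the scene stay as the last script left them, time stands still between calls to the robot, and variables do not carry over. Pictures are saved under pics/ and viewed, about 8 in all and at most 12, crops included, and the job is handed in when it is done.

```bash
mkdir -p pics
cat > h.py <<'E'
import numpy as np, cv2
from workcell import r, command_gripper, optics
def snap(name,save=None):
    s=r.read_state(); p,d=optics.get_image(name)
    if save: cv2.imwrite('pics/'+save,p[:,:,::-1])
    return p,d,s
E
python3 - <<'E'
from h import *
for n in ('scene','side'):
    p,d,s=snap(n,n+'0.png'); np.savez(n+'0.npz',p=p,d=d)
    m=optics.camera_model(n); print(n,m, (-np.array(m['R']).T@m['t']))
print(optics.camera_model('wrist')); print(s)
a=cv2.imread('pics/scene0.png');b=cv2.imread('pics/side0.png')
E
```

```text
scene {'K': array([[376.28324613,   0.        , 320.26702879],
       [  0.        , 376.28324613, 185.63752299],
       [  0.        ,   0.        ,   1.        ]]), 'R': array([[-0.06662509,  0.99767107,  0.01461247],
       [ 0.84805471,  0.06433755, -0.52598849],
       [-0.52570363, -0.02265185, -0.85036615]]), 't': array([ 0.01103863, -0.33809797,  1.53099483])} [1.09231056 0.04541935 1.12390924]
side {'K': array([[382.45513784,   0.        , 327.47636187],
       [  0.        , 382.45513784, 200.86415538],
       [  0.        ,   0.        ,   1.        ]]), 'R': array([[-0.78151081, -0.6238894 ,  0.00169583],
       [-0.40097279,  0.5001897 , -0.76748361],
       [ 0.47797665, -0.60047672, -0.64106633]]), 't': array([0.38333872, 0.29638498, 1.00110469])} [-0.06007899  0.6920523   0.86859504]
{'K': array([[333.82054633,   0.        , 313.67585012],
       [  0.        , 333.82054633, 200.55575579],
       [  0.        ,   0.        ,   1.        ]]), 'tool_from_camera': array([[ 1.06695526e-03, -9.58089024e-01, -2.86468645e-01,
         7.27734537e-02],
       [ 9.99999057e-01
[... 241 characters left out ...]
s': 0.05, 'joint_positions': array([-1.26602650e+00,  3.42710705e-01,  1.52499551e+00, -1.19562220e-05,
        1.27542964e+00, -1.46010058e-01]), 'dq': array([-9.27633469e-04,  2.15369030e-03, -1.81012145e-03,  1.57852368e-03,
       -1.57425030e-04, -9.84365953e-05]), 'tau': array([ 2.57259184e-03, -4.34868264e+01, -2.46791607e+01, -1.56576090e-05,
        4.30399203e-03,  8.15119193e-06]), 'eef_pos': array([ 0.22862782, -0.47220094,  0.25563968]), 'eef_rot': array([ 9.74706355e-01,  2.23488090e-01, -6.68853050e-05, -7.68719508e-04]), 'contact_force': array([ 0.96032613, -0.5311894 , -0.11844236]), 'torque': array([-0.00892173, -0.022481  , -0.04491385]), 'grip_width': 0.08526437982120783}
```

View pics/scene0.png

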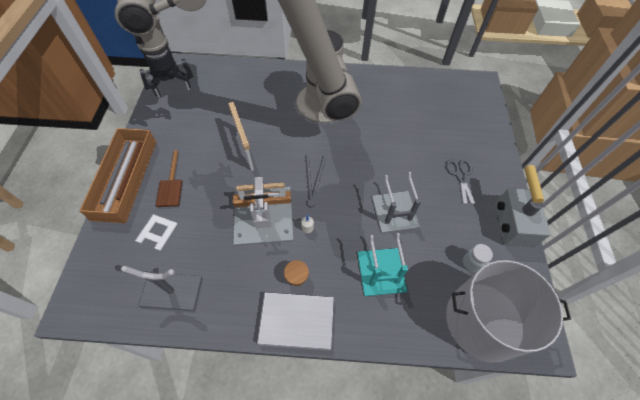

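View pics/side0.png

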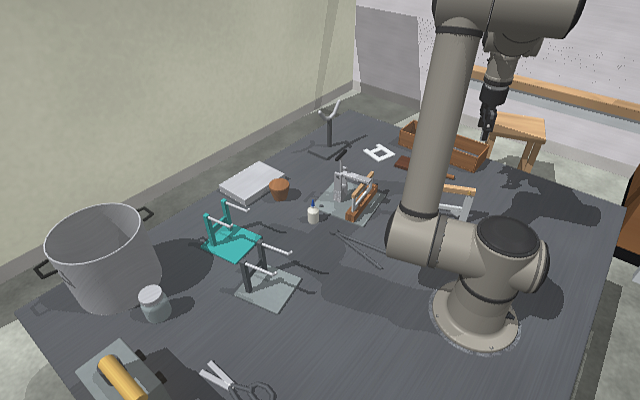

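Scene image: candidates for the template are the strip clamped in the rack (262,195), and the longer look-alike standing alone at (240,135). The flat plate at (157,232) has no strip. The smaller one, in the rack, is meant. For the hanger: grey (398,208) and turquoise (383,270), so grey. I'll check the choice in a close crop.

Run:
```python
from h import *
a=cv2.imread('pics/scene0.png');b=cv2.imread('pics/side0.png')
c1=cv2.resize(a[90:250,220:330],None,fx=3.6,fy=3.6,interpolation=cv2.INTER_CUBIC)
c2=cv2.resize(a[160:250,360:430],None,fx=5.6,fy=5.6,interpolation=cv2.INTER_CUBIC)
H=576
out=np.zeros((H,800,3),np.uint8);out[:,:396]=c1;out[:504,400:792]=c2
cv2.imwrite('pics/crop1.png',out)
def cloud(n):
    z=np.load(n+'0.npz');d=z['d'];m=optics.camera_model(n)
    v,u=np.mgrid[:400,:640];K=m['K']
    P=np.stack([(u-K[0,2])/K[0,0]*d,(v-K[1,2])/K[1,1]*d,d],-1)
    return (P-m['t'])@m['R'],z['p'],d
X,p,d=cloud('scene')
# table check, rack wood, hanger parts
print('table',X[140,400],X[330,230])
hsv=cv2.cvtColor(p,cv2.COLOR_RGB2HSV)
def reg(X,r0,r1,c0,c1,zlo,zhi,extra=None):
    m=np.zeros(X.shape[:2],bool);m[r0:r1,c0:c1]=1
    m&=(X[...,2]>zlo)&(X[...,2]<zhi)
    if extra is not None:m&=extra
    return m
wood=(hsv[...,0]<22)&(hsv[...,1]>80)
for nm,m in dict(rackbase=reg(X,180,250,225,300,.002,.012,~wood),railwood=reg(X,175,215,225,300,.02,.05,wood),strip=reg(X,175,215,225,300,.08,.13,wood),clampall=reg(X,165,230,225,300,.11,.25),hbase=reg(X,185,235,365,425,.004,.014),hrods=reg(X,165,230,365,425,.115,.16)).items():
    Q=X[m]; print(nm,len(Q)); 
    if len(Q)>3:
        print(' min',np.percentile(Q,2,0).round(4),'max',np.percentile(Q,98,0).round(4),'med',np.median(Q,0).round(4))
        print(' rect',cv2.minAreaRect((Q[:,:2]*1000).astype(np.float32)))
```

```text
table [ 0.16731236  0.30585512 -0.00373746] [ 8.95981187e-01 -2.07286112e-01 -2.88836831e-04]
rackbase 2357
 min [ 0.4034 -0.2908  0.0021] max [ 0.6419 -0.0552  0.0107] med [ 0.5642 -0.1558  0.006 ]
 rect ((520.5728759765625, -176.7711181640625), (263.1806640625, 258.9051208496094), 5.182170391082764)
railwood 300
 min [ 0.4541 -0.2668  0.0217] max [ 0.5062 -0.082   0.04  ] med [ 0.4854 -0.1567  0.0353]
 rect ((477.7084045410156, -175.59042358398438), (35.001190185546875, 189.37301635742188), 8.973271369934082)
strip 91
 min [ 0.4694 -0.2381  0.0953] max [ 0.4925 -0.1038  0.109 ] med [ 0.48   -0.1608  0.1037]
 rect ((479.8987731933594, -172.36001586914062), (9.896241188049316, 139.78375244140625), 8.403313636779785)
clampall 404
 min [ 0.4573 -0.1908  0.113 ] max [ 0.5725 -0.1324  0.1915] med [ 0.5555 -0.1675  0.1222]
 rect ((519.7051391601562, -178.17405700683594), (125.31379699707031, 67.72211456298828), 21.57157325744629)
hbase 1148
 min [0.4057 0.1994 0.0043] max [0.5547 0.3457 0.0125] med [0.4782 0.2742 0.008 ]
 rect ((472.28759765625, 273.7376403808594), (180.65670776367188, 209.67526245117188), 4.0756049156188965)
hrods 211
 min [0.4177 0.2208 0.1184] max [0.5335 0.3246 0.1403] med [0.4851 0.2506 0.1291]
 rect ((472.7061462402344, 272.5322570800781), (109.48663330078125, 89.49060821533203), 11.339375495910645)
```

View pics/crop1.png

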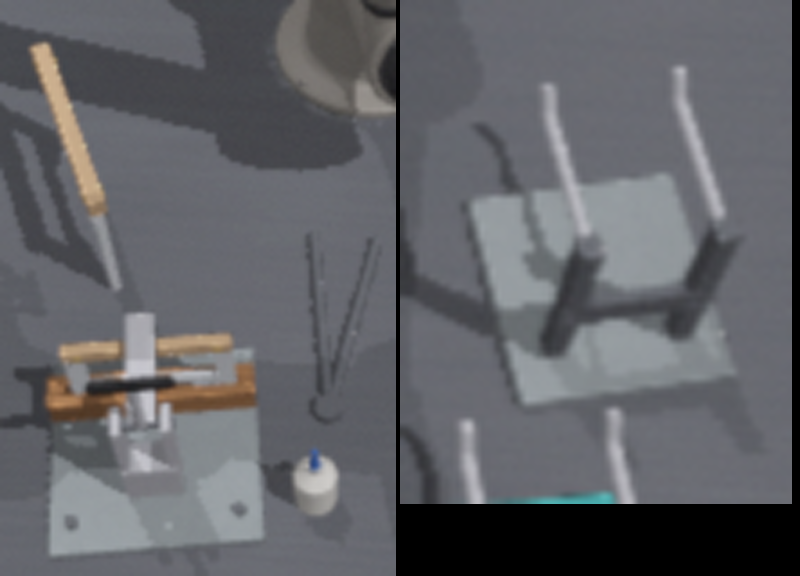

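The crop confirms it. The clamp bar lies over the strip in the rack, with the strip at scene px (237–285, 185). The grey hanger has hooks pointing towards the robot. The longer look-alike stands apart at (240,135). Next I take near wrist views of both.

```bash
cat >> h.py <<'E'
from scipy.spatial.transform import Rotation as Ro
def down(th): return [np.cos(th/2),np.sin(th/2),0,0]
def wcloud(p,d,s):
    m=optics.camera_model('wrist');K=m['K'];T=m['tool_from_camera']
    v,u=np.mgrid[:400,:640]
    P=np.stack([(u-K[0,2])/K[0,0]*d,(v-K[1,2])/K[1,1]*d,d],-1)@T[:3,:3].T+T[:3,3]
    return P@Ro.from_quat(s['eef_rot']).as_matrix().T+s['eef_pos']
E
python3 - <<'E'
from h import *
for nm,pos in (('rack',[.52,-.12,.40]),('hang',[.48,.32,.40])):
    r.reach(pos,down(np.deg2rad(98))); r.hold(.3)
    p,d,s=snap('wrist','w_%s.png'%nm); X=wcloud(p,d,s); np.savez('w_%s.npz'%nm,p=p,d=d,X=X)
    print(nm,s['time_s'],s['eef_pos'],s['joint_positions'].round(2))
a=np.vstack([cv2.imread('pics/w_rack.png'),cv2.imread('pics/w_hang.png')])
cv2.imwrite('pics/w01.png',cv2.resize(a,None,fx=.75,fy=.75,interpolation=cv2.INTER_AREA))
E
```

```text
rack 2.15 [ 0.51986068 -0.12051948  0.39984203] [-0.37  0.29  1.21 -0.    1.64 -0.51]
hang 4.125 [0.48034139 0.3194241  0.40002521] [ 0.45  0.38  1.08 -0.    1.68  0.32]
```

View pics/w01.png

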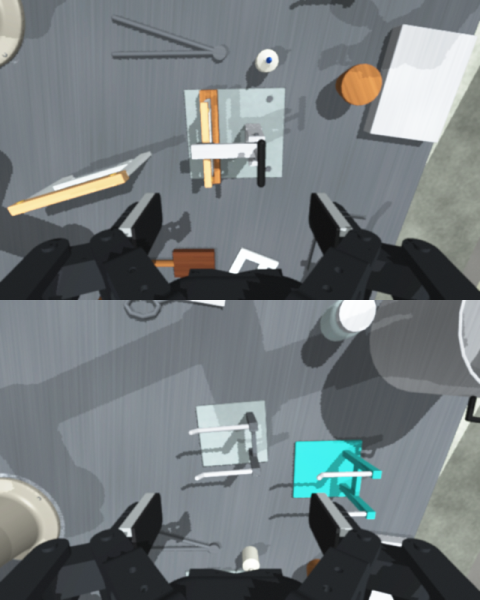

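Rack view (×1/0.75 for full resolution): light strip near (276,185), white bar near (300,202), black handle near (348,217). Hanger view: rods near (295,173) and (300,235), with the turquoise one at lower right. I'll fit these now.

Run:
```python
from h import *
def fit(nm,Q):
    (c,sz,a)=cv2.minAreaRect((Q[:,:2]*1000).astype(np.float32))
    if len(Q)<5: print(nm,len(Q));return
    _,_,V=np.linalg.svd(Q[:,:2]-Q[:,:2].mean(0),full_matrices=False)
    an=np.rad2deg(np.arctan2(V[0,1],V[0,0]))
    print(nm,len(Q),'c',np.round(c,1),'sz',np.round(sz,1),'rect a',round(a,1),'pca',round(an,1),'mean',(Q.mean(0)*1000).round(1),'z',(np.percentile(Q[:,2],[2,50,98])*1000).round(1))
z=np.load('w_rack.npz');X,p=z['X'],z['p'];hsv=cv2.cvtColor(p,cv2.COLOR_RGB2HSV)
H,S,Vv=cv2.split(hsv)
win=np.zeros(H.shape,bool);win[100:260,235:395]=1
Z=X[...,2];wood=(H<25)&(S>70)
def big(m):
    n,l,st,_=cv2.connectedComponentsWithStats(m.astype(np.uint8));return l==1+np.argmax(st[1:,4])
fit('strip',X[win&wood&(Z>.09)&(Z<.125)])
fit('rails',X[win&wood&(Z>.025)&(Z<.05)])
fit('handle',X[big(win&(Vv<60)&(Z>.15))])
hm=big(win&(Vv<60)&(Z>.14)); 
fit('bar',X[big(win&(S<60)&(Vv>120)&(Z>.107)&(Z<.14))])
b=win&(S<60)&(Vv>90)&(abs(Z-.006)<.005); b=cv2.morphologyEx(b.astype(np.uint8),cv2.MORPH_OPEN,np.ones((3,3)))>0
fit('rackbase',X[big(b)])
z=np.load('w_hang.npz');X,p=z['X'],z['p'];Z=X[...,2]
win=np.zeros(Z.shape,bool);win[110:260,235:365]=1
hsv=cv2.cvtColor(p,cv2.COLOR_RGB2HSV);H,S,Vv=cv2.split(hsv);turq=(S>120)
win&=~turq
b=cv2.morphologyEx((win&(abs(Z-.008)<.006)&(Vv>115)).astype(np.uint8),cv2.MORPH_OPEN,np.ones((3,3)))>0
fit('hbase',X[big(b)])
n,l,st,_=cv2.connectedComponentsWithStats((win&(Z>.11)&(Z<.16)).astype(np.uint8))
for i in range(1,n):
    if st[i,4]>15:
        m=l==i; fit('hook%d'%i,X[m]); fit('  bright',X[m&(Vv>150)]); fit(' flat',X[m&(Vv>150)&(Z<.132)])
```

```text
strip 927 c [ 479.6 -170.2] sz [ 21.  149.7] rect a 8.7 pca 99.1 mean [ 475.  -164.7  104.8] z [ 97.1 105.1 106.9]
rails 1134 c [ 476.1 -174.8] sz [ 33.1 190. ] rect a 9.0 pca 101.5 mean [ 479.6 -152.9   34.8] z [29.4 35.  36.8]
handle 560 c [ 546.  -118.3] sz [ 20.4 156. ] rect a 19.8 pca -79.7 mean [ 561.1 -159.3  188.8] z [185.8 188.3 190.1]
bar 1920 c [ 511.8 -161. ] sz [120.5  40.5] rect a 8.7 pca -165.1 mean [ 511.1 -165.6  119.2] z [111.4 119.4 123.9]
rackbase 6692 c [ 558.1 -161.5] sz [133.8 189.7] rect a 9.1 pca 134.0 mean [ 560.2 -130.9    5.1] z [3.2 5.1 7.5]
hbase 3134 c [480.5 274.5] sz [140.1 129.9] rect a 12.7 pca 165.6 mean [483.6 305.9   7. ] z [5.  7.1 8.9]
hook1 718 c [461.9 311. ] sz [107.9  13.9] rect a 11.2 pca -166.8 mean [467.9 311.5 128.5] z [118.6 127.9 139.3]
  bright 560 c [462.  310.5] sz [107.9  12.9] rect a 11.2 pca -167.7 mean [456.8 308.6 128.6] z [124.3 127.7 139.6]
 flat 495 c [466.6 309. ] sz [100.2  12.9] rect a 13.9 pca -167.9 mean [462.2 309.8 127.5] z [124.2 127.5 131. ]
hook2 678 c [478.6 237.3] sz [108.7  14.6] rect a 10.9 pca -166.5 mean [485.6 238.3 128.1] z [114.5 127.9 139. ]
  bright 572 c [478.3 235.6] sz [107.3  11.5] rect a 10.9 pca -167.9 mean [478.5 236.1 128.8] z [123.9 128.  139.4]
 flat 506 c [481.6 236.2] sz [100.5  11.5] rect a 10.9 pca -168.1 mean [483.5 237.2 127.8] z [123.8 127.8 131.7]
```

Run:
```python
from h import *
z=np.load('w_rack.npz');X,p=z['X'],z['p'];hsv=cv2.cvtColor(p,cv2.COLOR_RGB2HSV);H,S,V=cv2.split(hsv);Z=X[...,2]
c,s=np.cos(np.deg2rad(9)),np.sin(np.deg2rad(9))
xr=X[...,0]*c+X[...,1]*s; yr=-X[...,0]*s+X[...,1]*c
win=np.zeros(H.shape,bool);win[100:260,235:395]=1
wood=(H<25)&(S>70)
def rep(n,m): print(n,m.sum(),'xr',(np.percentile(xr[m],[1,50,99])*1000).round(1),'yr',(np.percentile(yr[m],[0.5,50,99.5])*1000).round(1),'z',(np.percentile(Z[m],[2,50,98])*1000).round(1),'slope deg',np.rad2deg(np.polyfit(yr[m],xr[m],1)[0]).round(1))
rep('striptop',win&wood&(Z>.103)&(Z<.12))
rep('railtop',win&wood&(Z>.0335)&(Z<.045))
h=win&(V<70)&(Z>.17)&(xr<.55)&(abs(yr+.245)<.06);rep('handle',h)
w=win&(S<60)&(V>120)&(Z>.112)&(abs(yr+.245)<.03)&(xr<.53)
rep('bartop',w); print('bar slope z per xr',np.polyfit(xr[w],Z[w],1)[0])
# scene camera check of strip
v,u=np.mgrid[:400,:640];z=np.load('scene0.npz');d=z['d'];m=optics.camera_model('scene');K=m['K']
X=(np.stack([(u-K[0,2])/K[0,0]*d,(v-K[1,2])/K[1,1]*d,d],-1)-m['t'])@m['R'];Z=X[...,2]
xr=X[...,0]*c+X[...,1]*s; yr=-X[...,0]*s+X[...,1]*c
hsv=cv2.cvtColor(z['p'],cv2.COLOR_RGB2HSV);H,S,V=cv2.split(hsv)
win=np.zeros(Z.shape,bool);win[170:220,225:300]=1
rep('scene striptop',win&(H<25)&(S>70)&(Z>.09)&(Z<.12))
rep('scene handle',win&(V<70)&(Z>.165))
# IK check of the push path
yc=-.246
for th,pi in ((-.3,45),(0,45),(.5,60),(1,75),(1.5,90)):
    xh=.4495+.085+.07*np.sin(th);zh=.114+.07*np.cos(th)
    P=np.deg2rad(pi);ps=np.deg2rad(9)
    ex=np.array([c,s,0]);tz=np.cos(P)*ex+np.array([0,0,-np.sin(P)]);tx=np.sin(P)*ex+np.array([0,0,np.cos(P)])
    R=np.c_[tx,np.cross(tz,tx),tz];pt=np.array([xh*c-yc*s,xh*s+yc*c,zh])-tz*(.006+.025)
    print(th,pt.round(3),r.solve_ik(pt,Ro.from_matrix(R).as_quat()))
```

```text
striptop 870 xr [437.1 443.2 449. ] yr [-317.3 -223.9 -168.7] z [103.5 105.1 107. ] slope deg -0.1
railtop 1053 xr [426.6 451.7 459.2] yr [-341.5 -210.4 -152.3] z [33.7 35.1 36.9] slope deg -2.5
handle 583 xr [524.3 529.2 534.3] yr [-279.6 -244.1 -212.4] z [185.5 188.3 190.1] slope deg -0.3
bartop 1919 xr [421.5 480.3 528.5] yr [-270.8 -245.2 -221.7] z [114.  119.5 124.4] slope deg 12.3
bar slope z per xr 0.010718778739046858
scene striptop 163 xr [438.4 447.  451. ] yr [-317.6 -229.9 -172. ] z [ 95.5 105.4 109.3] slope deg -0.1
scene handle 69 xr [528.3 533.7 713.7] yr [-281.2 -252.9 -156.5] z [182.7 189.  192.5] slope deg 94.5
-0.3 [ 0.524 -0.166  0.203] [-0.75316     0.2756947   2.08857279  1.24811136  0.62951721 -0.34610776]
0 [ 0.545 -0.163  0.206] [-0.71077919  0.29417209  2.04578571  1.23198923  0.6089444  -0.28966197]
0.5 [ 0.584 -0.157  0.202] [-0.54613038  0.35703406  1.78736421  0.55589954  0.65949236  0.4810752 ]
1 [ 0.617 -0.151  0.182] [-0.42699324  0.4954124   1.52794458  0.18228091  0.90644656  0.88940001]
1.5 [ 0.635 -0.148  0.15 ] [-0.34686497  0.66447841  1.28323117  0.          1.19388307  1.06685172]
```

```bash
cat >> h.py <<'E'
PR=np.deg2rad(9);CR,SR=np.cos(PR),np.sin(PR)
def rk(xr,yr,z): return np.array([xr*CR-yr*SR,xr*SR+yr*CR,z])   # rotated rack axes, world origin
def push_pose(th,pitch,back=0,xs=.444,yc=-.246):
    P=np.deg2rad(pitch);ex=np.array([CR,SR,0]);ez=np.array([0,0,1])
    tz=np.cos(P)*ex-np.sin(P)*ez;tx=np.sin(P)*ex+np.cos(P)*ez
    pt=rk(xs+.085+.07*np.sin(th),yc,.114+.07*np.cos(th))-tz*(.006+r.tip_extent+back)
    return pt,Ro.from_matrix(np.c_[tx,np.cross(tz,tx),tz]).as_quat()
E
python3 - <<'E'
from h import *
print(r.tip_extent); command_gripper(0.0,40); print(r.tip_extent, r.read_state()['grip_width'])
r.reach(*push_pose(0,45,.09))
pt,q=push_pose(0,45,.004); print(r.move_straight(pt,q,.1))
f0=r.read_state()['contact_force']
for th in np.arange(.1,1.51,.1):
    pt,q=push_pose(th,45+45*min(1,th/1.4))
    hit=r.move_straight(pt,q,.08,max_force=25); s=r.read_state()
    print(round(th,2),hit,(s['contact_force']-f0).round(1),(s['eef_pos']-pt).round(4),s['time_s'])
    if hit: break
E
```

```text
0.025
0.025 0.0002458060641562297
False
0.1 False [-1.5  0.8 -0.4] [0.0002 0.0001 0.0008] 8.0917
0.2 False [-1.  -0.7  5.5] [ 0.0003 -0.0005  0.0011] 8.3833
0.3 False [-0.8 -1.3  5.5] [ 0.0002 -0.0003  0.0006] 8.6667
0.4 False [-0.7 -1.2  5. ] [-0.0001  0.      0.0001] 8.9417
0.5 False [-1.5  0.   1.9] [-0.0002  0.0004 -0.0003] 9.2
0.6 False [-0.8  0.4  2.1] [-0.0003  0.0005 -0.0005] 9.45
0.7 False [-0.3 -0.6  1.7] [-0.0004  0.0005 -0.0006] 9.7
0.8 False [-0.3  0.5  1. ] [-0.0003  0.0004 -0.0005] 9.95
0.9 False [-1.3 -0.5 -0.1] [-0.0002  0.0003 -0.0004] 10.2
1.0 False [-1.2 -0.8 -0.4] [-0.0002  0.0003 -0.0004] 10.45
1.1 False [-1.2 -0.3  0.7] [-0.0002  0.0003 -0.0005] 10.7
1.2 False [-0.7  0.6 -1.1] [-0.0002  0.0002 -0.0004] 10.95
1.3 False [-1.2  0.3 -1. ] [-0.0001  0.0002 -0.0004] 11.2
1.4 False [-1.6 -0.2 -0.5] [-0.0001  0.0002 -0.0004] 11.45
1.5 False [-1.2  0.6  0.1] [-0.0005  0.     -0.0004] 11.7
```

Contact force faded after about 0.8 rad, so I'll check what happened.

Run:
```python
from h import *
s=r.read_state(); r.move_straight(np.array(s['eef_pos'])+[0,0,.16],None,.3)
r.reach([.52,-.12,.40],down(np.deg2rad(98)))
p,d,s=snap('wrist'); X=wcloud(p,d,s);np.savez('w2.npz',p=p,d=d,X=X)
pp,dd,_=snap('side')
a=cv2.resize(p[80:280,200:440],None,fx=2,fy=2)
b=cv2.resize(pp[140:240,290:410],None,fx=2.6,fy=2.6)
o=np.zeros((400,800,3),np.uint8);o[:400,:480]=a;o[:260,484:796]=b
cv2.imwrite('pics/w2.png',o[:,:,::-1]); print(s['time_s'])
```

```text
13.7833
```

View pics/w2.png

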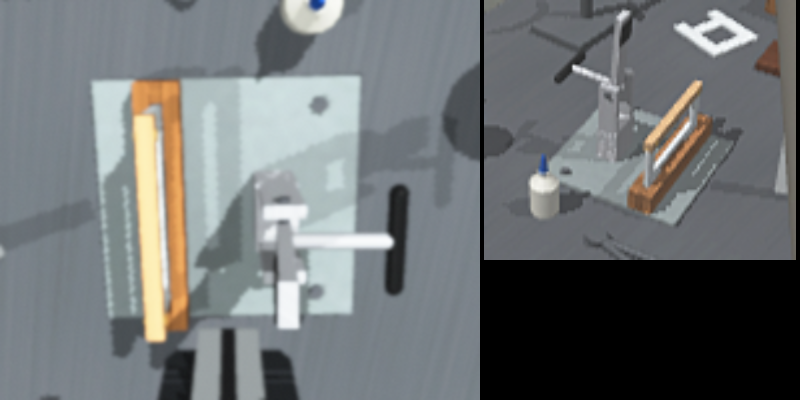

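The bar now stands about vertical and the handle is back (crop px 398,240). The strip is free (crop px 147,225). I'll measure both.

Run:
```python
from h import *
z=np.load('w2.npz');X,p=z['X'],z['p'];H,S,V=cv2.split(cv2.cvtColor(p,cv2.COLOR_RGB2HSV));Z=X[...,2]
xr=X[...,0]*CR+X[...,1]*SR; yr=-X[...,0]*SR+X[...,1]*CR
def rep(n,m): print(n,m.sum(),'xr',(np.percentile(xr[m],[1,50,99])*1000).round(1),'yr',(np.percentile(yr[m],[0.5,50,99.5])*1000).round(1),'z',(np.percentile(Z[m],[2,50,98])*1000).round(1),'slope deg',np.rad2deg(np.polyfit(yr[m],xr[m],1)[0]).round(2))
win=np.zeros(Z.shape,bool);win[100:265,235:420]=1
rep('strip',win&(H<25)&(S>70)&(Z>.102)&(Z<.115)&(xr<.47))
h=win&(V<70)&(Z>.09)&(Z<.16)&(xr>.57);rep('handle',h)
print('theta~',np.arccos((np.median(Z[h])-.006-.114+.001)/.07), np.arcsin(np.clip((np.median(xr[h])-.529)/.07,-1,1)))
```

```text
strip 772 xr [437.  442.2 449.1] yr [-317.7 -245.2 -168.9] z [103.  105.1 106.6] slope deg 0.3
handle 432 xr [592.1 596.7 602.3] yr [-279.7 -243.1 -211.8] z [118.9 122.1 124.4] slope deg 0.06
theta~ 1.5268245390142112 1.3159475588252258
```

```bash
cat >> h.py <<'E'
PH=np.deg2rad(12.4);HO=np.array([.4537,.2696])
def hk(x,y,z): return np.array([HO[0]+x*np.cos(PH)-y*np.sin(PH),HO[1]+x*np.sin(PH)+y*np.cos(PH),z])
QG=down(PR+np.pi/2);QH=down(PH+np.pi/2)
def st(t=''):
    s=r.read_state();print(t,s['eef_pos'].round(4),s['contact_force'].round(1),'w',round(s['grip_width'],4),'t',round(s['time_s'],2));return s
E
python3 - <<'E'
from h import *
command_gripper(.045)
r.reach(rk(.443,-.2433,.19),QG); st('pre')
print(r.move_straight(rk(.443,-.2433,.105),QG,.08,max_force=10)); st('at')
command_gripper(.0,60); s=st('grip')
if s['grip_width']>.008:
    p0=rk(.443,-.2433,.105)
    print(r.move_straight(p0+[0,0,.05],QG,.06,max_force=25)); st('up')
    r.move_straight(p0+[0,0,.15],QG,.15); st('up2')
    p,d,s=snap('scene','s3.png')
    cv2.imwrite('pics/s3c.png',cv2.resize(cv2.imread('pics/s3.png')[100:260,200:440],None,fx=3,fy=3))
E
```

```text
pre [ 0.4767 -0.1714  0.1913] [0.  0.3 1. ] w 0.0448 t 15.27
False
at [ 0.4759 -0.1712  0.1055] [0.4 0.2 0.4] w 0.0447 t 16.48
grip [ 0.4759 -0.1711  0.1055] [-0.4  0.4  4. ] w 0.0111 t 16.88
False
up [ 0.4754 -0.1709  0.1547] [-0.2 -0.1 -1.8] w 0.0106 t 17.86
up2 [ 0.4751 -0.1708  0.254 ] [-0.2 -0.6 -2.8] w 0.0108 t 18.68
```

View pics/s3c.png

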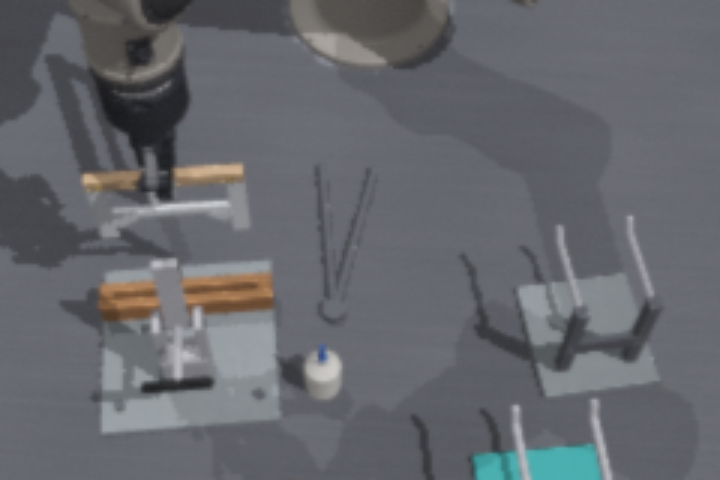

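The template is held level and clear of the rack. Now I carry it to a spot in front of the hooks and check it there.

Run:
```python
from h import *
r.move_straight(hk(-.10,0,.26),QH,.25); st()
r.move_straight(hk(-.10,0,.165),QH,.12); r.hold(.3); st('pre-hang')
p,d,s=snap('wrist'); X=wcloud(p,d,s); np.savez('w4.npz',p=p,d=d,X=X)
q,dq,_=snap('scene');np.savez('s4.npz',p=q,d=dq)
o=np.zeros((600,640,3),np.uint8); o[:260]=p[:260]; o[260:580,:480]=cv2.resize(q[140:220,340:460],None,fx=4,fy=4)
cv2.imwrite('pics/w4.png',o[:,:,::-1])
def hx(X): 
    a=X[...,:2]-HO; return a[...,0]*np.cos(PH)+a[...,1]*np.sin(PH),-a[...,0]*np.sin(PH)+a[...,1]*np.cos(PH),X[...,2]
m=optics.camera_model('scene');K=m['K'];v,u=np.mgrid[:400,:640]
Xs=(np.stack([(u-K[0,2])/K[0,0]*dq,(v-K[1,2])/K[1,1]*dq,dq],-1)-m['t'])@m['R']
for nm,X,p in (('wrist',X,p),('scene',Xs,q)):
    H,S,V=cv2.split(cv2.cvtColor(p,cv2.COLOR_RGB2HSV));x,y,z=hx(X)
    for n,mk in (('strip',(H<25)&(S>70)&(z>.14)&(z<.18)&(abs(x+.1)<.04)&(abs(y)<.1)),('hooks',(S<60)&(V>140)&(z>.12)&(z<.145)&(x>-.06)&(x<.05)&(abs(y)<.07))):
        if mk.sum()<10: print(nm,n,mk.sum());continue
        print(nm,n,mk.sum(),'x',(np.percentile(x[mk],[1,50,99])*1000).round(1),'y',(np.percentile(y[mk],[1,50,99])*1000).round(1),'z',(np.percentile(z[mk],[2,50,98])*1000).round(1),'dx/dy',np.polyfit(y[mk],x[mk],1)[0].round(3),'dz/dy',np.polyfit(y[mk],z[mk],1)[0].round(3))
        if n=='hooks':
            for sg in (1,-1):
                k=mk&(sg*y>0)
                if k.sum()>5: print('   y',sg,(np.median(y[k])*1000).round(1),'xmin',(x[k].min()*1000).round(1),'slope',np.polyfit(x[k],y[k],1)[0].round(3))
```

```text
[0.3561 0.2476 0.26  ] [-0.1  0.  -1.6] w 0.0107 t 20.62
pre-hang [0.3562 0.2482 0.1654] [ 0.1  0.6 -1.8] w 0.0106 t 21.86
wrist strip 8585 x [-105.7  -99.7  -93.8] y [-32.8  30.7  74.7] z [163.3 164.9 166.4] dx/dy -0.001 dz/dy -0.005
wrist hooks 4854 x [-35.4  10.2  49.1] y [-40.8  35.6  41.3] z [123.4 127.2 139. ] dx/dy -0.086 dz/dy 0.019
   y 1 38.3 xmin -37.7 slope 0.001
   y -1 -36.3 xmin -25.2 slope 0.001
scene strip 131 x [-106.5  -96.8  -92.3] y [-74.8 -27.   69.2] z [155.3 164.3 169.2] dx/dy -0.004 dz/dy 0.005
scene hooks 111 x [-34.    4.5  48.6] y [-45.1 -38.1  38.4] z [125.4 129.6 141.8] dx/dy -0.048 dz/dy 0.01
   y 1 35.8 xmin -34.0 slope 0.006
   y -1 -40.8 xmin -36.7 slope -0.006
```

View pics/w4.png

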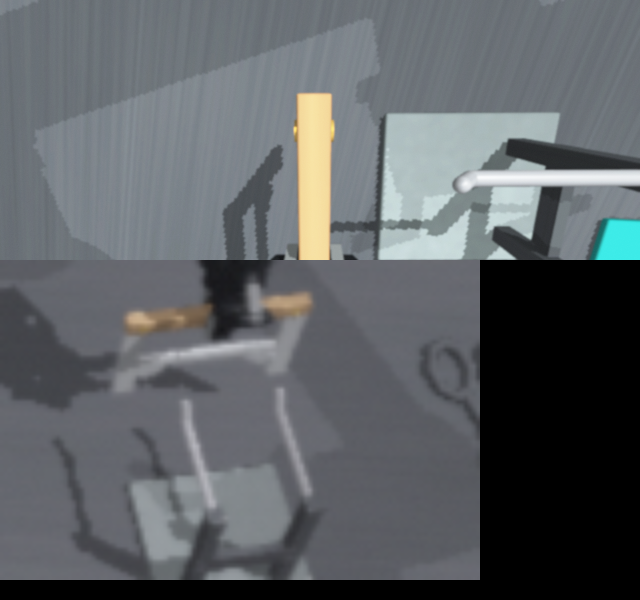

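Strip top is at 165 mm, centred (y ±75), level, and square to the hooks, with both hooks within the window. I go in and lower gently.

Run:
```python
from h import *
hit=r.move_straight(hk(.008,0,.165),QH,.08,max_force=8); st('in %s'%hit)
if hit: raise SystemExit
hit=r.move_straight(hk(.008,0,.149),QH,.04,max_force=6); s=st('low %s'%hit)
r.hold(.2); f0=st('ref')['contact_force'][2]
z=s['eef_pos'][2]
for i in range(30):
    z-=.0005; r.move_straight(hk(.008,0,z),QH,.01); s=r.read_state(); f=s['contact_force'][2]-f0
    if f>1: print(round(z,4),s['eef_pos'][2].round(4),f.round(1))
    if f>9: break
for i in range(5): r.hold(.2); print((r.read_state()['contact_force']).round(1))
st('tugged')
```

```text
in False [0.4611 0.2713 0.165 ] [-0.5 -0.7 -2.5] w 0.0112 t 23.46
low False [0.4615 0.2713 0.1488] [-0.  -0.7 -1.4] w 0.0109 t 24.01
ref [0.4617 0.2714 0.1492] [-0.2  0.2 -1.3] w 0.0108 t 24.21
0.1423 0.1425 1.3
0.1418 0.1424 7.4
0.1413 0.1423 10.1
[-3.9 -1.7  8.7]
[-3.3 -2.5  9.7]
[-2.9 -1.9  9.5]
[-3.2 -1.1  9.9]
[-3.5 -1.   8.7]
tugged [0.4616 0.2714 0.1423] [-3.5 -1.   8.7] w 0.0106 t 28.96
```

Hooks carried about 11 N for 1 s. Now relieve, release, withdraw, and check.

Run:
```python
from h import *
r.move_straight(hk(.008,0,.1419),QH,.01); command_gripper(.035); r.hold(.4); st('open')
r.move_straight(hk(.008,0,.24),QH,.08)
r.reach(hk(-.06,.06,.36),QH); r.hold(.5); st('away')
p,d,s=snap('wrist'); X=wcloud(p,d,s)
q,dq,_=snap('scene'); sd,_,_=snap('side')
o=np.zeros((600,800,3),np.uint8); o[:300,:480]=cv2.resize(p[:320],(480,300)); o[300:600,:400]=cv2.resize(q[150:240,350:470],(400,300));o[300:600,400:]=cv2.resize(sd[140:320,200:440],(400,300));o[:300,480:]=cv2.resize(q[150:262,220:340],(320,300))
cv2.imwrite('pics/w5.png',o[:,:,::-1])
H,S,V=cv2.split(cv2.cvtColor(p,cv2.COLOR_RGB2HSV));a=X[...,:2]-HO;x=a[...,0]*np.cos(PH)+a[...,1]*np.sin(PH);y=-a[...,0]*np.sin(PH)+a[...,1]*np.cos(PH);z=X[...,2]
mk=(H<25)&(S>70)&(z>.138)&(z<.18)&(abs(x)<.06)&(abs(y)<.1)
print(mk.sum(),(np.percentile(x[mk],[1,50,99])*1000).round(1),(np.percentile(y[mk],[1,50,99])*1000).round(1),(np.percentile(z[mk],[2,50,98])*1000).round(1),np.polyfit(y[mk],x[mk],1)[0],np.polyfit(y[mk],z[mk],1)[0])
```

```text
open [0.4615 0.2713 0.1419] [-0.6  0.2  0.2] w 0.035 t 29.97
away [0.3824 0.3152 0.3597] [-0.2 -0.8 -0. ] w 0.0352 t 32.49
611 [ 1.6  6.1 13.8] [-29.3  49.7  75.3] [138.8 141.7 143.2] 0.029678476602052785 0.0024271251796833845
```

View pics/w5.png

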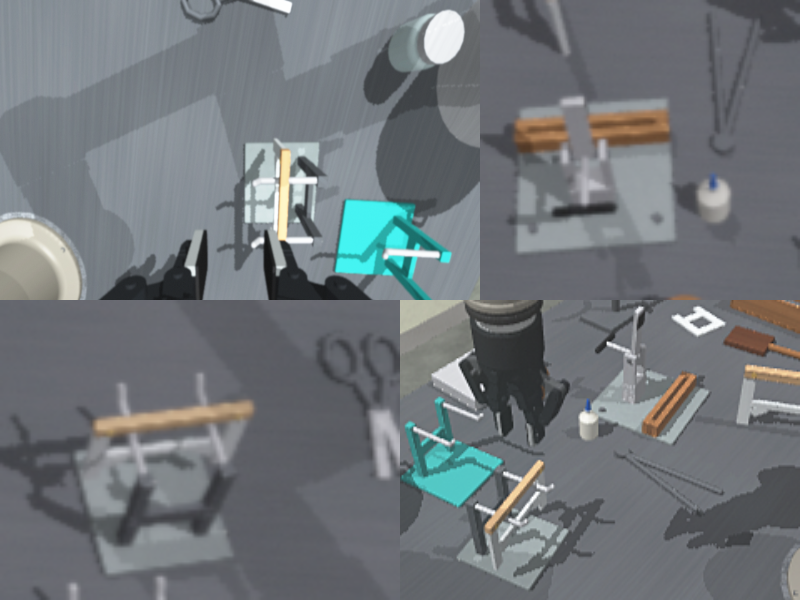

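The template hangs on both hooks, at hanger x about 7 mm and strip top 142 mm, so centre about 135 mm. The clamp is open and the bystanders are in place.

```bash
python3 -c "
from h import *
st();r.finish_job()"
```

```text
[0.3823 0.3153 0.36  ] [-0.5  1.  -0.2] w 0.0348 t 32.64
the job is handed in; nothing more can be done
```

I handed the job in at 32.6 s with the template hanging on both hooks of the grey hanger and the clamp bar open; no verdict is reported.

**What I did:**
- **Clamp:** I pushed the handle round its arc with closed fingers. Afterwards the handle's height gave about 1.5 rad and its horizontal position about 1.3 rad. Both are above 1.2, and the bar looked upright in the last pictures.
- **Template:** I gripped the smaller template, the one in the rack, in the middle of its strip. I drew it out and slid it over the hooks.
- **Tug:** I pressed it down while holding it. The upward force on the tool changed by about 11 N and stayed there for 1 s. Then I let go and withdrew.

**Last checks:**
- **Position:** The strip's centre is about 135 mm above the table, about 7 mm from the seat point along the hooks. It is level and within about 2° of square.
- **Sideways centring:** The gripper hid one end of the strip in the last view, so I could not measure this across the full width. The visible end, at 75 mm, agrees with it being centred.
- **Stillness:** It looked at rest, judging only from the pictures taken after withdrawing, not from a measured speed.
- **Other things on the bench:** Those visible in the last views (bottle, jacks, shears, jar, plate and paddle) looked undisturbed, judged by eye. The cup was not clearly in view.

The first push lost its force reading after about 0.8 rad, but the picture showed the bar fully open.

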